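Put the sewing notions back where they belong

TASK

Clear the loose sewing notions off the table: stand the two thread spools upright in the divided wooden box, the big spool in the big bay and the small spool in the small bay; lay both coat buttons flat in the round dish, side by side and not on top of one another; and lay the belt buckle flat in the metal tray. Leave the glue jar and the shears where they are.

Things in the scene. Friction and masses are not known exactly. Their poses are not given: they have to be found in the camera images.
- spool_big: Big thread spool, standing upright: a solid, straight-sided cylinder 44 mm in diameter and 64 mm tall, grey thread between white ends, about 60 g. Origin: centre of its underside, z up its axis.
- spool_small: Small thread spool, standing upright: same look as the big one but 30 mm in diameter and 50 mm tall, about 30 g. Origin: centre of its underside, z up its axis.
- button_a: Large wooden coat button lying flat: dark disc 38 mm in diameter, 9 mm thick, about 15 g. Origin: centre of its underside, z up.
- button_b: The second coat button, the same as the first: dark wooden disc 38 mm in diameter, 9 mm thick, lying flat. Origin: centre of its underside, z up.
- buckle: Steel belt buckle lying flat: a rectangular frame 56 mm long (its x axis), 44 mm wide (its y axis) and 8 mm thick, with 8 mm wide bars and a thin prong lengthwise across the middle; can be gripped over its 44 mm width. About 40 g. Origin: centre of its underside, z up.
- spool_box: Low wooden spool box, fixed to the table, with one divider making two unequal bays. Outside 139 mm (x) by 80 mm (y), 20 mm tall, floor 5 mm thick, walls and divider 5 mm thick. Big bay: 74 mm (x) by 70 mm (y), its centre at x = -27.5 mm, y = 0 of the box. Small bay: 50 mm (x) by 70 mm (y), its centre at x = +39.5 mm, y = 0. Origin: centre of its underside, z up; any yaw.
- dish: Round white flat-bottomed ceramic dish, fixed to the table: 150 mm outside diameter, 17 mm tall, wall 4 mm, floor 5 mm thick, inside diameter 142 mm. Origin: centre of its underside, z up.
- tray: Rectangular aluminium tray without divider, fixed to the table: outside 130 mm (x) by 110 mm (y), 15 mm tall, walls and floor 5 mm thick (inside 120 x 100 mm). Origin: centre of its underside, z up; any yaw.
- glue_jar: Bystander: closed glue jar with a red cap, 66 mm in diameter, 70 mm tall, standing on the far side of the table. Origin: centre of its underside.
- shears: Bystander: fabric shears with black handles, about 240 mm long, 10 mm thick, lying on the far side of the table. Origin: underside, at the pivot; x towards the points.

How it is judged (in metres and radians):
At the end, for the whole second after the job is handed in: Big spool upright on the floor of the big bay and small spool upright on the floor of the small bay (axes within 0.15 rad of vertical); both buttons inside the dish, flat within 0.15 rad, their centres more than 33 mm apart; the buckle inside the tray, flat within 0.15 rad; all five at rest (x of spool_big in the frame of spool_box between -0.0455 and -0.0095 m and y of spool_big in the frame of spool_box between -0.016 and 0.016 m and z of spool_big in the frame of spool_box between 0.002 and 0.009 m and angle between the z axis of each of spool_big, spool_small and the z axis of spool_box, either way round below 0.15 rad and x of spool_small in the frame of spool_box between 0.0265 and 0.0525 m and y of spool_small in the frame of spool_box between -0.023 and 0.023 m and z of spool_small in the frame of spool_box between 0.002 and 0.009 m and horizontal distance between each of button_a, button_b and dish below 0.055 m and z of button_a in the frame of dish between 0.002 and 0.0165 m and angle between the z axis of each of button_a, button_b and the z axis of dish, either way round below 0.15 rad and z of button_b in the frame of dish between 0.002 and 0.0165 m and horizontal distance between button_a and button_b above 0.033 m and x of buckle in the frame of tray between -0.041 and 0.041 m and y of buckle in the frame of tray between -0.031 and 0.031 m and z of buckle in the frame of tray between 0.002 and 0.0155 m and angle between the z axis of buckle and the z axis of tray, either way round below 0.15 rad and linear speed of each of spool_big, spool_small, button_a, button_b, buckle below 0.02 m/s and angular speed of each of spool_big, spool_small, button_a, button_b, buckle below 0.3 rad/s); the robot touches nothing.
It fails at once if the glue jar is disturbed (moved more than 20 mm) (distance of glue_jar from where it was at the start of the episode above 0.02 m).
It fails at once if the shears is disturbed (moved more than 20 mm) (distance of shears from where it was at the start of the episode above 0.02 m).
It also fails if it takes over 128 s, if anything falls off the work surface, if the arm or the gripper's body presses on something with over 40 N, if the wrist force passes 120 N, or if a joint passes its speed limit or range.

ROBOT

A 6-joint arm with a two-finger parallel gripper is mounted at the origin on the work surface. World frame = base frame: x ahead of the robot, y to its left, z up, the work surface at z = 0. Lengths are in m, angles in degrees, forces in N, time in s.
With the tool pointing down it reaches from about 0.375 to 0.9 m from the base axis. Payload 3.1 kg.
Tool frame: the origin (TCP) lies at the very end of the fingers, on their centre line; the grasp point (between the pads) lies 19 mm behind it; z points along the fingers, y is the line along which they close (so a half turn about z gives the same grasp; the last joint's range is limited). The gripper opens to 87 mm and grips with 3 to 60 N. Pads are 19 mm wide; open, the fingers measure 117 mm over their backs; the gripper's body (75 mm by 190 mm) begins 51 mm behind the grasp point.
Start: joints at [-85.285, 30.224, 82.088, -0, 67.689, -10.227], TCP at [0.161, -0.604, 0.223] pointing down, gripper open.
Joint ranges: [-176.69, 176.69], [-43.24, 126.21], [12.49, 139.97], [-82, 262], [0, 151.66], [-163.58, 163.58]. Speed limits (degrees/s): [159.86, 159.86, 180, 180, 180, 180].

INTERFACE

Orientations are given as a 3x3 rotation matrix whose columns are the frame's x, y, z axes.
In Python, from rig import bot gives the robot as it stands.
- The arm moves only by the tool move_arm, never from a script. Its argument "increments" is a list of rows, each an object with "xyz": the shift along the tool's x, y, z in mm, a list of three; "roll": the turn about the tool's z in rad; "grip": the opening in per cent of the stroke, from 0 (shut) to 100 (fully open). A call has 1 to 5 rows; each row shifts and turns the commanded pose from where the row before left it, along the tool's axes as they then stand; what a row does not reach is not made up. A row lasts 1/12 s, in which the tool goes at most 41.7 mm and 7.16 degrees, less where a joint would pass 70% of its speed; a pose out of reach is approached as far as the arm can. A call is refused whole if a number of a shift passes 41.7 or a number of a turn 0.125, either way. A call with a gripper value outside its range is refused whole. The fingers move at their own pace and stop on an object; the grip force is fixed at half the most. Time passes only in rows, so rows that do not move let the fingers close. It gives the time, the measured TCP pose, the force, the opening and the grip force at its end, in the units of the state.
- bot.read_state(): the state, without advancing time (a new reading comes with each control period).
- bot.capture(name): name is "side" or "top"; returns (picture, depth): 384x512x3 uint8, red, green, blue; 384x512 float32, m along the optical axis (not along the pixel's ray), 0 where there is no reading.
- bot.camera_model(name): a dict with "intrinsics" (3x3 intrinsics, pixels), "D" ([k1, k2, p1, p2, k3] as OpenCV has them; the pictures are not rectified), "rvec" (rotation vector, rad) and "tvec" (3), from world to camera coordinates, as OpenCV has them. Camera axes: x right, y down, z forward; pixel columns grow to the right and rows downward; lengths in m; the calibration is good to about 2 mm. A picture is of the moment at which its call begins. camera_model takes no time and is no camera call.
- bot.hand_in(): hands the job in; it is judged then, once.
Trained networks look in the newest picture that a camera, given by its name, has taken for a name from the list of things; names that differ only in an ending like _2 or _b are one class to them, and where a whole thing is asked for, a point or a joint stands for the part that bears it (a point fixed in the world has none). Each returns a list of dicts, best first, with "conf" (0 to 1); they miss things now and then, are a little off and sometimes report something else, mostly with a low value. They report only what shows in the picture. A call takes as long as a camera call.
- bot.spot_in(label, camera): "at" ([x, y, z] in m, in the coordinates of the camera as it stood for that picture, good to about 4 mm: the middle of the surface that is visible of it).
- bot.trace(label, camera): "mask" (384x512 bool, what is visible of it).
The state is a dict: "time_s": time; "joint_positions": joint angles; "qvel": joint speeds; "tau": joint torques, N m; "position": TCP position; "tcp_rot": TCP orientation; "force": force on the tool from outside, world axes, zero at the start; "moment": the same for the moment, N m; "opening": opening from 0.0 (shut) to 1.0 (fully open); "grasp_force": force on a finger pad.
Only numpy, scipy, OpenCV 4.12 (cv2) and the standard library are available. Lean on these libraries where they do the work, as an engineer would, in place of code of your own. Each camera call takes 0.05 s, during which the arm holds its last target. There are 200 camera calls.

## Working session

There is one attempt and no reset: what is moved stays moved. The work goes in short steps, Python scripts to look and compute and a tool call to move; the robot and the scene stay as the last step left them, time stands still between calls to the robot, and variables do not carry over. Pictures are saved under pics/ and viewed, at most 14 in all, crops included, and the job is handed in when it is done.

Besides the shell and the picture viewer there is one more tool, called after ">>>" by a JSON object that holds its "fn" and its "kwargs". move_arm: Moves the arm, as the interface text tells. Its arguments: {"type":"object","properties":{"increments":{"type":"array"}},"required":["increments"]}

```bash
ls; mkdir -p pics
python3 - <<'E'
from rig import bot
import cv2,numpy as np
s=bot.read_state();print(s['time_s'],s['position'],s['tcp_rot'],s['opening'])
for n in('side','top'):
    p,d=bot.capture(n);m=bot.camera_model(n)
    cv2.imwrite(f'pics/{n}0.png',p[:,:,::-1]);print(n,m['intrinsics'],m['D'],m['rvec'],m['tvec'])
E
```

```text
pics
0.0 [ 0.16111276 -0.60310509  0.22156509] [[ 9.66177429e-01  2.57878125e-01 -2.18230614e-04]
 [ 2.57877976e-01 -9.66175021e-01  2.18606800e-03]
 [ 3.52890148e-04 -2.16840643e-03 -9.99997587e-01]] 1.0023767697766597
side [[396.89908626   0.         250.05902373]
 [  0.         396.89908626 194.69614969]
 [  0.           0.           1.        ]] [0.00526495 0.         0.         0.         0.        ] [ 0.20462159 -2.82059555  1.18817392] [0.62146747 0.08844085 0.96874939]
top [[367.20979554   0.         250.79034363]
 [  0.         367.20979554 189.75340953]
 [  0.           0.           1.        ]] [-0.03325551  0.          0.          0.          0.        ] [ 2.1089717  -2.14690746  0.17093555] [0.01431084 0.62011049 0.86333813]
```

View pics/side0.png

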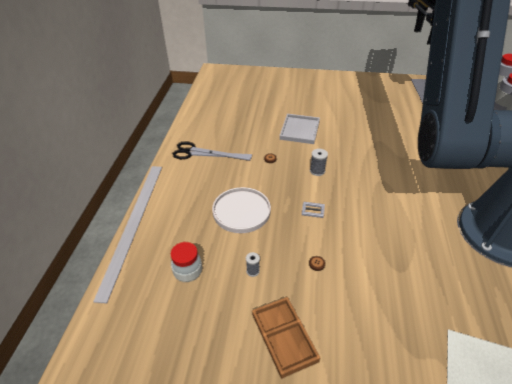

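View pics/top0.png

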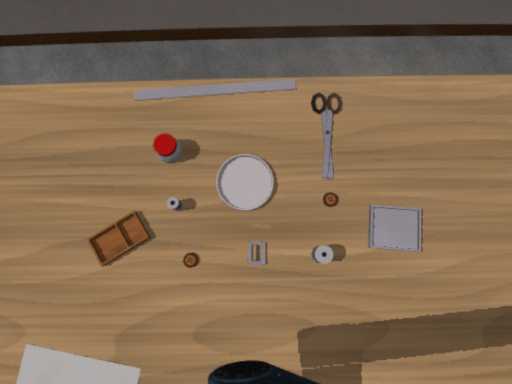

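```bash
cat > h.py <<'E'
from rig import bot
import cv2,numpy as np
def cam(n):
    m=bot.camera_model(n);R=cv2.Rodrigues(np.array(m['rvec'],float))[0]
    return np.array(m['intrinsics']),np.array(m['D'],float),R,np.array(m['tvec'],float).ravel()
def world(n,p):
    K,D,R,t=cam(n);return R.T@(np.array(p)-t)
def cloud(n,mask,d):
    K,D,R,t=cam(n);v,u=np.nonzero(mask&(d>0));z=d[v,u].astype(float)
    q=cv2.undistortPoints(np.stack([u,v],1).astype(float)[:,None],K,D)[:,0]
    return (np.c_[q*z[:,None],z]-t)@R
def proj(n,P):
    K,D,R,t=cam(n);return cv2.projectPoints(np.array(P,float).reshape(-1,3),cv2.Rodrigues(R)[0],t,K,D)[0][:,0]
E
python3 - <<'E'
from h import *
for n in('top','side'):
    p,d=bot.capture(n)
    for l in ['spool_big','spool_small','button_a','buckle','spool_box','dish','tray','glue_jar','shears']:
        for r in bot.trace(l,n)[:3]:
            m=r['mask'];c=cloud(n,m,d);v,u=np.nonzero(m)
            if len(c)<5: continue
            zt=np.percentile(c[:,2],90);top=c[c[:,2]>zt-.004]
            (cx,cy),(w,h),a=cv2.minAreaRect((top[:,:2]*1000).astype(np.float32))
            print(n,l,round(r['conf'],2),len(u),'px',u.mean().round(),v.mean().round(),'z10/90',np.percentile(c[:,2],[5,95]).round(3),'rect',np.round([cx,cy,w,h,a],1))
E
```

```text
top spool_big 0.52 338 px 322.0 254.0 z10/90 [0.005 0.066] rect [ 459.2 -168.1   41.2   42.6   88.8]
top spool_small 0.72 171 px 174.0 203.0 z10/90 [0.002 0.052] rect [592.4 201.9  28.3  27.7  88.4]
top button_a 0.74 208 px 190.0 259.0 z10/90 [-0.001  0.011] rect [450.3 161.7  35.2  35.2  17.3]
top button_a 0.64 172 px 330.0 199.0 z10/90 [0.003 0.011] rect [ 600.7 -202.1   34.8   35.8   41.8]
top button_a 0.41 1830 px 118.0 238.0 z10/90 [0.002 0.021] rect [507.7 347.2  80.9 142.4  30.5]
top buckle 0.75 175 px 257.0 251.0 z10/90 [0.005 0.01 ] rect [465.8  -6.9  40.9  52.9  89. ]
top spool_box 0.81 1793 px 118.0 238.0 z10/90 [0.002 0.021] rect [508.5 347.1  81.9 141.3  30.9]
top spool_box 0.39 2573 px 244.0 182.0 z10/90 [0.002 0.017] rect [649.8  21.  146.4 146.9  88.6]
top dish 0.94 2577 px 244.0 182.0 z10/90 [0.002 0.017] rect [648.9  20.9 146.4 148.3  89.2]
top tray 0.67 2216 px 394.0 228.0 z10/90 [0.002 0.015] rect [ 521.8 -364.5  130.   110.7   84.2]
top glue_jar 0.98 577 px 168.0 148.0 z10/90 [0.016 0.072] rect [737.8 217.1  54.8  50.7   2.8]
top shears 0.56 746 px 327.0 132.0 z1
[... 632 characters left out ...]
6  46.7  55.6  86.6]
side spool_box 0.82 3082 px 285.0 337.0 z10/90 [0.001 0.019] rect [507.3 347.1  80.9 139.3  30.3]
side dish 0.96 2142 px 242.0 210.0 z10/90 [0.    0.014] rect [648.8  20.2 146.7 150.4  36.9]
side tray 0.55 903 px 300.0 128.0 z10/90 [-0.     0.013] rect [ 520.7 -364.4  140.1  109.9   84.3]
side tray 0.45 203 px 317.0 263.0 z10/90 [0.002 0.01 ] rect [448.6 161.1  36.4  36.4  35.2]
side glue_jar 0.67 1046 px 186.0 261.0 z10/90 [0.007 0.069] rect [738.4 220.1  57.2  56.2   7.8]
side glue_jar 0.4 101 px 270.0 158.0 z10/90 [0.    0.009] rect [ 598.1 -202.1   34.5   36.7   71.5]
side shears 0.85 516 px 206.0 152.0 z10/90 [-0.002  0.009] rect [ 775.9 -187.    81.2  233.6   80.3]
```

The two views agree within about 2 mm, so I have the five loose things and three containers located. In both pictures the box's short bay points towards −y. I'll turn the tool to yaw 0 and start with the big spool.

>>> {"fn": "move_arm", "kwargs": {"increments": [{"xyz": [0, 0, 0], "roll": 0.1, "grip": 100}, {"xyz": [0, 0, 0], "roll": 0.1, "grip": 100}, {"xyz": [0, 0, 0], "roll": 0.061, "grip": 100}, {"xyz": [21.2, -31.1, 0], "roll": 0, "grip": 100}, {"xyz": [21.2, -31.1, 0], "roll": 0, "grip": 100}]}}

```text
time_s: 1.52
position: [0.203, -0.5426, 0.2224]
tcp_rot: [[1.0, -0.004, 0.0], [-0.004, -1.0, -0.001], [0.0, 0.001, -1.0]]
force: [0.5, 0.9, -0.1]
opening: 0.997
grasp_force: 0.0
```

Run:
```python
from h import *
s=bot.read_state();print(s['time_s'],s['position'],s['tcp_rot'][:2])
p,d=bot.capture('top');bot.capture('side')
r=bot.trace('spool_box','top')[0];c=cloud('top',r['mask'],d)
a=np.radians(-59.5);u=np.array([np.cos(a),np.sin(a)]);v=np.array([-u[1],u[0]])
q=(c[:,:2]-[.508,.347]);bx=q@u;by=q@v
for e in np.arange(-.07,.07,.005):
    k=(bx>=e)&(bx<e+.005)&(abs(by)<.025)
    print(round(e,3),k.sum(),c[k,2].mean().round(4) if k.any() else '')
```

```text
1.5167 [ 0.20300636 -0.54263555  0.22236014] [[ 9.99992861e-01 -3.76589209e-03  3.09129490e-04]
 [-3.76546076e-03 -9.99991953e-01 -1.38425175e-03]]
-0.07 72 0.0142
-0.065 45 0.0057
-0.06 35 0.0046
-0.055 38 0.0041
-0.05 35 0.0047
-0.045 36 0.0045
-0.04 41 0.0047
-0.035 33 0.0051
-0.03 40 0.0043
-0.025 36 0.0045
-0.02 36 0.0043
-0.015 37 0.0043
-0.01 37 0.0046
-0.005 39 0.0043
0.0 35 0.0046
0.005 6 0.0124
0.01 64 0.0154
0.015 41 0.0059
0.02 38 0.0047
0.025 37 0.0047
0.03 37 0.0047
0.035 37 0.0047
0.04 36 0.0047
0.045 39 0.0045
0.05 35 0.005
0.055 36 0.0042
0.06 17 0.0062
0.065 39 0.018
0.07 18 0.0152
```

The divider is at box x ≈ +12 mm, so the yaw of −59.5° is right. Next I move above the big spool.

>>> {"fn": "move_arm", "kwargs": {"increments": [{"xyz": [21.2, -31.1, 0], "roll": 0, "grip": 100}, {"xyz": [21.2, -31.1, 0], "roll": 0, "grip": 100}, {"xyz": [21.2, -31.1, 0], "roll": 0, "grip": 100}, {"xyz": [21.2, -31.1, 0], "roll": 0, "grip": 100}, {"xyz": [21.2, -31.1, 0], "roll": 0, "grip": 100}]}}

```text
time_s: 2.08
position: [0.3102, -0.3863, 0.2229]
tcp_rot: [[1.0, -0.002, 0.001], [-0.002, -1.0, -0.002], [0.001, 0.002, -1.0]]
force: [0.5, 0.3, -0.3]
opening: 0.999
grasp_force: 0.0
```

>>> {"fn": "move_arm", "kwargs": {"increments": [{"xyz": [21.2, -31.1, 0], "roll": 0, "grip": 100}, {"xyz": [21.2, -31.1, 0], "roll": 0, "grip": 100}, {"xyz": [21.2, -31.1, 0], "roll": 0, "grip": 100}, {"xyz": [21.2, -31.1, 0], "roll": 0, "grip": 100}, {"xyz": [21.2, -31.1, 0], "roll": 0, "grip": 100}]}}

```text
time_s: 2.5
position: [0.417, -0.2306, 0.223]
tcp_rot: [[1.0, -0.001, 0.001], [-0.001, -1.0, -0.002], [0.001, 0.002, -1.0]]
force: [0.7, 0.1, 0.1]
opening: 0.998
grasp_force: 0.0
```

>>> {"fn": "move_arm", "kwargs": {"increments": [{"xyz": [21.2, -31.1, 0], "roll": 0, "grip": 100}, {"xyz": [21.2, -31.1, 0], "roll": 0, "grip": 100}, {"xyz": [0, 0, 41], "roll": 0, "grip": 100}, {"xyz": [0, 0, 41], "roll": 0, "grip": 100}, {"xyz": [0, 0, 0], "roll": 0, "grip": 100}]}}

```text
time_s: 2.92
position: [0.4548, -0.166, 0.1341]
tcp_rot: [[1.0, 0.001, -0.012], [0.001, -1.0, 0.008], [-0.012, -0.008, -1.0]]
force: [-1.3, 0.8, -0.1]
opening: 1.002
grasp_force: 0.0
```

>>> {"fn": "move_arm", "kwargs": {"increments": [{"xyz": [0, 0, 38], "roll": 0, "grip": 100}, {"xyz": [0, 0, 38], "roll": 0, "grip": 100}, {"xyz": [0, 0, 22], "roll": 0, "grip": 100}, {"xyz": [0, 0, 15], "roll": 0, "grip": 100}, {"xyz": [0, 0, 0], "roll": 0, "grip": 100}]}}

```text
time_s: 3.33
position: [0.4577, -0.1694, 0.0263]
tcp_rot: [[1.0, -0.002, -0.003], [-0.002, -1.0, 0.002], [-0.003, -0.002, -1.0]]
force: [-0.0, 0.3, 0.2]
opening: 0.998
grasp_force: 0.0
```

>>> {"fn": "move_arm", "kwargs": {"increments": [{"xyz": [0, 0, 0], "roll": 0, "grip": 100}, {"xyz": [0, 0, 0], "roll": 0, "grip": 100}]}}

```text
time_s: 3.5
position: [0.4594, -0.17, 0.0292]
tcp_rot: [[1.0, -0.001, 0.003], [-0.001, -1.0, -0.002], [0.003, 0.002, -1.0]]
force: [0.6, -0.7, 0.4]
opening: 1.0
grasp_force: 0.0
```

>>> {"fn": "move_arm", "kwargs": {"increments": [{"xyz": [0, 0, 0], "roll": 0, "grip": 40}, {"xyz": [0, 0, 0], "roll": 0, "grip": 40}, {"xyz": [0, 0, 0], "roll": 0, "grip": 40}, {"xyz": [0, 0, 0], "roll": 0, "grip": 40}, {"xyz": [0, 0, 0], "roll": 0, "grip": 40}]}}

```text
time_s: 3.92
position: [0.4583, -0.1686, 0.028]
tcp_rot: [[1.0, -0.0, 0.001], [-0.0, -1.0, -0.0], [0.001, 0.0, -1.0]]
force: [0.0, -1.1, 0.7]
opening: 0.708
grasp_force: 0.0
```

>>> {"fn": "move_arm", "kwargs": {"increments": [{"xyz": [0, 0, 0], "roll": 0, "grip": 30}, {"xyz": [0, 0, 0], "roll": 0, "grip": 30}, {"xyz": [0, 0, -15], "roll": 0, "grip": 30}, {"xyz": [0, 0, -15], "roll": 0, "grip": 30}, {"xyz": [0, 0, -15], "roll": 0, "grip": 30}]}}

```text
time_s: 4.33
position: [0.4576, -0.1682, 0.0726]
tcp_rot: [[1.0, -0.0, -0.001], [-0.0, -1.0, 0.001], [-0.001, -0.001, -1.0]]
force: [-0.1, 0.1, -0.2]
opening: 0.502
grasp_force: 29.9
```

Run:
```python
from h import *
p,d=bot.capture('side')
s=bot.read_state();print(s['position'],s['opening'],s['grasp_force'])
for r in bot.trace('spool_big','side'):
    c=cloud('side',r['mask'],d);print(r['conf'],len(c),np.percentile(c[:,2],[1,5,50,95]),c.mean(0))
cv2.imwrite('pics/s1.png',cv2.resize(p[100:220,240:400,::-1],None,fx=4,fy=4))
```

```text
[ 0.45909077 -0.16901086  0.07501057] 0.5004663513308705 29.905037933494896
0.44 107 [0.03957474 0.04085007 0.05224502 0.0753927 ] [ 0.46444323 -0.15202868  0.05465448]
```

View pics/s1.png

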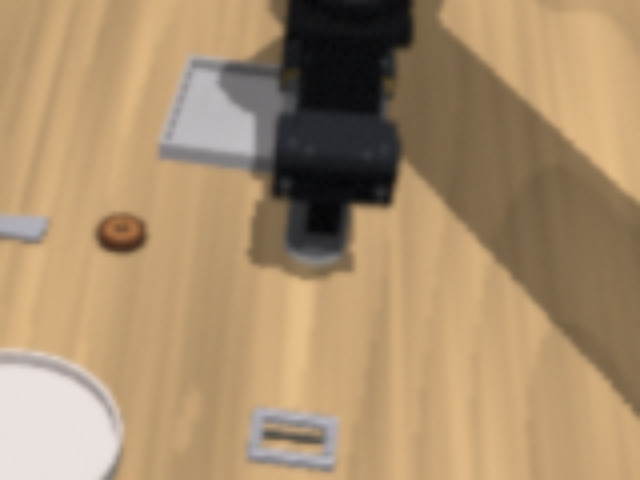

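The pictures show the big spool hanging upright in the fingers, near crop pixel (315,240). Its underside is about 35 mm above the TCP tip level minus the lift, so TCP ≈ bottom + 35 mm. I carry it to the box.

>>> {"fn": "move_arm", "kwargs": {"increments": [{"xyz": [0, 0, -40], "roll": 0, "grip": 30}, {"xyz": [2.5, -38.6, 0], "roll": 0, "grip": 30}, {"xyz": [2.5, -38.6, 0], "roll": 0, "grip": 30}, {"xyz": [2.5, -38.6, 0], "roll": 0, "grip": 30}, {"xyz": [2.5, -38.6, 0], "roll": 0, "grip": 30}]}}

```text
time_s: 4.85
position: [0.4675, -0.0128, 0.1118]
tcp_rot: [[1.0, -0.002, -0.001], [-0.002, -1.0, 0.0], [-0.001, -0.0, -1.0]]
force: [0.5, 0.1, -0.6]
opening: 0.497
grasp_force: 29.9
```

>>> {"fn": "move_arm", "kwargs": {"increments": [{"xyz": [2.5, -38.6, 0], "roll": 0, "grip": 30}, {"xyz": [2.5, -38.6, 0], "roll": 0, "grip": 30}, {"xyz": [2.5, -38.6, 0], "roll": 0, "grip": 30}, {"xyz": [2.5, -38.6, 0], "roll": 0, "grip": 30}, {"xyz": [2.5, -38.6, 0], "roll": 0, "grip": 30}]}}

```text
time_s: 5.27
position: [0.4798, 0.1808, 0.1115]
tcp_rot: [[1.0, -0.0, -0.002], [-0.0, -1.0, -0.0], [-0.002, 0.0, -1.0]]
force: [0.3, 0.2, -1.2]
opening: 0.498
grasp_force: 29.9
```

>>> {"fn": "move_arm", "kwargs": {"increments": [{"xyz": [2.5, -38.6, 0], "roll": 0, "grip": 30}, {"xyz": [2.5, -38.6, 0], "roll": 0, "grip": 30}, {"xyz": [2.5, -38.6, 0], "roll": 0, "grip": 30}, {"xyz": [2.5, -38.6, 0], "roll": 0, "grip": 30}, {"xyz": [2.5, -38.6, 0], "roll": 0, "grip": 30}]}}

```text
time_s: 5.68
position: [0.4921, 0.3736, 0.111]
tcp_rot: [[1.0, 0.0, -0.002], [0.0, -1.0, -0.001], [-0.002, 0.001, -1.0]]
force: [0.5, -0.6, -1.8]
opening: 0.499
grasp_force: 29.9
```

>>> {"fn": "move_arm", "kwargs": {"increments": [{"xyz": [0, 0, 0], "roll": 0, "grip": 30}, {"xyz": [0, 0, 0], "roll": 0, "grip": 30}, {"xyz": [0, 0, 0], "roll": 0, "grip": 30}]}}

```text
time_s: 5.93
position: [0.4919, 0.3712, 0.1111]
tcp_rot: [[1.0, 0.001, -0.003], [0.001, -1.0, -0.002], [-0.003, 0.002, -1.0]]
force: [-0.0, -0.3, -1.4]
opening: 0.498
grasp_force: 29.9
```

>>> {"fn": "move_arm", "kwargs": {"increments": [{"xyz": [1, -1, 35], "roll": 0, "grip": 30}, {"xyz": [0, 0, 20], "roll": 0, "grip": 30}, {"xyz": [0, 0, 7], "roll": 0, "grip": 30}, {"xyz": [0, 0, 0], "roll": 0, "grip": 30}, {"xyz": [0, 0, 0], "roll": 0, "grip": 30}]}}

```text
time_s: 6.35
position: [0.4944, 0.3717, 0.0505]
tcp_rot: [[1.0, -0.002, -0.001], [-0.002, -1.0, -0.0], [-0.001, 0.001, -1.0]]
force: [-0.9, 0.6, -0.2]
opening: 0.497
grasp_force: 29.9
```

Run:
```python
from h import *
for n in('side','top'):
  p,d=bot.capture(n)
  for r in bot.trace('spool_big',n):
    c=cloud(n,r['mask'],d)
    if len(c):print(n,r['conf'],len(c),np.percentile(c[:,2],[1,5,50,95]),c.mean(0))
  if n=='side': cv2.imwrite('pics/s2.png',cv2.resize(p[240:384,190:350,::-1],None,fx=4,fy=4))
```

```text
side 0.46 305 [-0.00391602 -0.00027311  0.03693979  0.0497967 ] [0.59091249 0.20591787 0.03139796]
side 0.2 572 [-0.00096958  0.00133255  0.00756775  0.01964174] [0.54040823 0.33827449 0.01140349]
```

View pics/s2.png

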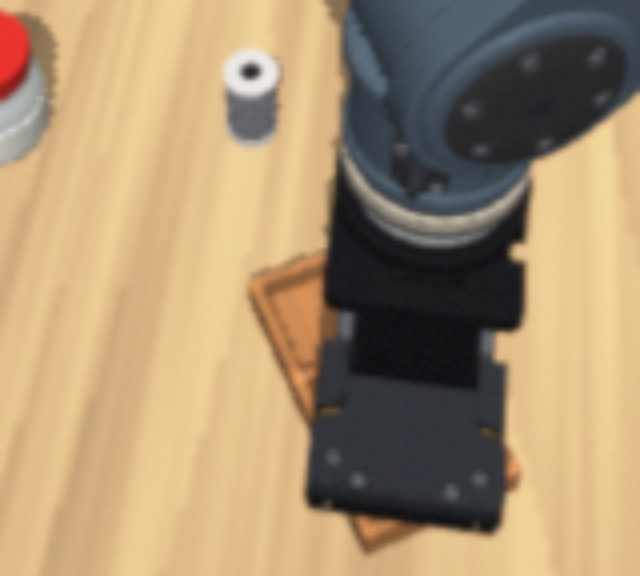

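The gripper hides the spool inside the box, so I go down by feel.

>>> {"fn": "move_arm", "kwargs": {"increments": [{"xyz": [0, 0, 3], "roll": 0, "grip": 30}, {"xyz": [0, 0, 2], "roll": 0, "grip": 30}, {"xyz": [0, 0, 0], "roll": 0, "grip": 30}]}}

```text
time_s: 6.8
position: [0.494, 0.3728, 0.0455]
tcp_rot: [[1.0, -0.0, -0.0], [-0.0, -1.0, -0.0], [-0.0, 0.0, -1.0]]
force: [0.6, -0.6, -1.3]
opening: 0.5
grasp_force: 29.9
```

>>> {"fn": "move_arm", "kwargs": {"increments": [{"xyz": [0, 0, 2], "roll": 0, "grip": 30}, {"xyz": [0, 0, 1], "roll": 0, "grip": 30}, {"xyz": [0, 0, 0], "roll": 0, "grip": 30}]}}

```text
time_s: 7.05
position: [0.4939, 0.3728, 0.0422]
tcp_rot: [[1.0, -0.0, -0.001], [-0.0, -1.0, -0.0], [-0.001, 0.0, -1.0]]
force: [-0.1, 0.5, 0.0]
opening: 0.501
grasp_force: 29.9
```

>>> {"fn": "move_arm", "kwargs": {"increments": [{"xyz": [0, 0, 1.5], "roll": 0, "grip": 30}, {"xyz": [0, 0, 0], "roll": 0, "grip": 30}]}}

```text
time_s: 7.22
position: [0.4941, 0.3728, 0.0408]
tcp_rot: [[1.0, -0.0, -0.0], [-0.0, -1.0, -0.0], [-0.0, 0.0, -1.0]]
force: [-0.2, -0.0, -1.3]
opening: 0.497
grasp_force: 29.9
```

>>> {"fn": "move_arm", "kwargs": {"increments": [{"xyz": [0, 0, 1.5], "roll": 0, "grip": 30}, {"xyz": [0, 0, 0], "roll": 0, "grip": 30}]}}

```text
time_s: 7.38
position: [0.494, 0.3728, 0.0393]
tcp_rot: [[1.0, -0.0, -0.0], [-0.0, -1.0, -0.0], [-0.0, 0.0, -1.0]]
force: [0.2, -0.4, -1.1]
opening: 0.499
grasp_force: 29.9
```

>>> {"fn": "move_arm", "kwargs": {"increments": [{"xyz": [0, 0, 1.5], "roll": 0, "grip": 30}, {"xyz": [0, 0, 0], "roll": 0, "grip": 30}]}}

```text
time_s: 7.55
position: [0.4944, 0.373, 0.0385]
tcp_rot: [[1.0, -0.0, 0.0], [-0.0, -1.0, 0.0], [0.0, -0.0, -1.0]]
force: [-1.2, -0.2, 2.8]
opening: 0.497
grasp_force: 29.9
```

>>> {"fn": "move_arm", "kwargs": {"increments": [{"xyz": [0, 0, 1.5], "roll": 0, "grip": 30}, {"xyz": [0, 0, 0], "roll": 0, "grip": 30}]}}

```text
time_s: 7.72
position: [0.4946, 0.3729, 0.0384]
tcp_rot: [[1.0, -0.0, 0.001], [-0.0, -1.0, 0.0], [0.001, -0.0, -1.0]]
force: [-1.6, -2.2, 9.8]
opening: 0.503
grasp_force: 29.9
```

>>> {"fn": "move_arm", "kwargs": {"increments": [{"xyz": [0, 0, 1], "roll": 0, "grip": 30}, {"xyz": [0, 0, 0], "roll": 0, "grip": 30}]}}

```text
time_s: 7.88
position: [0.4948, 0.3729, 0.0383]
tcp_rot: [[1.0, 0.0, 0.002], [0.0, -1.0, 0.0], [0.002, -0.0, -1.0]]
force: [-2.2, -3.1, 14.7]
opening: 0.501
grasp_force: 29.9
```

Contact: the spool is on the floor. I take the load off, open and rise.

>>> {"fn": "move_arm", "kwargs": {"increments": [{"xyz": [0, 0, -2.5], "roll": 0, "grip": 80}, {"xyz": [0, 0, 0], "roll": 0, "grip": 80}, {"xyz": [0, 0, 0], "roll": 0, "grip": 80}, {"xyz": [0, 0, 0], "roll": 0, "grip": 80}, {"xyz": [0, 0, 0], "roll": 0, "grip": 80}]}}

```text
time_s: 8.3
position: [0.494, 0.3728, 0.0375]
tcp_rot: [[1.0, -0.0, -0.001], [-0.0, -1.0, -0.0], [-0.001, 0.0, -1.0]]
force: [-0.4, 0.1, 0.2]
opening: 0.763
grasp_force: 0.0
```

>>> {"fn": "move_arm", "kwargs": {"increments": [{"xyz": [0, 0, -10], "roll": 0, "grip": 80}, {"xyz": [0, 0, -30], "roll": 0, "grip": 80}, {"xyz": [0, 0, -40], "roll": 0, "grip": 80}, {"xyz": [0, 0, 0], "roll": 0, "grip": 100}, {"xyz": [0, 0, 0], "roll": 0, "grip": 100}]}}

```text
time_s: 8.72
position: [0.4962, 0.374, 0.1213]
tcp_rot: [[1.0, -0.0, 0.006], [-0.0, -1.0, 0.003], [0.006, -0.003, -1.0]]
force: [-0.5, -0.2, -1.0]
opening: 0.881
grasp_force: 0.0
```

>>> {"fn": "move_arm", "kwargs": {"increments": [{"xyz": [19.7, 34.4, 0], "roll": 0, "grip": 100}, {"xyz": [19.7, 34.4, 0], "roll": 0, "grip": 100}, {"xyz": [19.7, 34.4, 0], "roll": 0, "grip": 100}, {"xyz": [19.7, 34.4, 0], "roll": 0, "grip": 100}, {"xyz": [19.7, 34.4, 0], "roll": 0, "grip": 100}]}}

```text
time_s: 9.13
position: [0.5922, 0.1992, 0.1169]
tcp_rot: [[1.0, 0.0, -0.003], [0.0, -1.0, -0.0], [-0.003, 0.0, -1.0]]
force: [0.9, 0.7, -0.5]
opening: 0.999
grasp_force: 0.0
```

>>> {"fn": "move_arm", "kwargs": {"increments": [{"xyz": [0, 0, 15], "roll": 0, "grip": 100}, {"xyz": [0, 0, 15], "roll": 0, "grip": 100}, {"xyz": [0, 0, 0], "roll": 0, "grip": 100}, {"xyz": [0, 0, 0], "roll": 0, "grip": 100}, {"xyz": [0, 0, 0], "roll": 0, "grip": 100}]}}

```text
time_s: 9.55
position: [0.5922, 0.2012, 0.0878]
tcp_rot: [[1.0, 0.0, -0.001], [0.0, -1.0, -0.0], [-0.001, 0.0, -1.0]]
force: [-0.3, 0.3, 0.3]
opening: 0.998
grasp_force: 0.0
```

Run:
```python
from h import *
s=bot.read_state();print(s['position'])
for n in('side','top'):
  p,d=bot.capture(n)
  for r in bot.trace('spool_big',n):
    c=cloud(n,r['mask'],d)
    if len(c):print(n,r['conf'],len(c),np.percentile(c[:,2],[1,5,50,95]),c[c[:,2]>.06].mean(0))
```

```text
[0.59219433 0.2012428  0.08782477]
side 0.79 772 [0.00677235 0.01027699 0.0660146  0.06907612] [0.49629844 0.37378016 0.06722704]
top 0.54 176 [-0.00182323  0.00161453  0.00877665  0.01164148] [nan nan nan]<stdin>:7: RuntimeWarning: Mean of empty slice.
  ret = um.true_divide(
```

>>> {"fn": "move_arm", "kwargs": {"increments": [{"xyz": [0, 0, 35], "roll": 0, "grip": 100}, {"xyz": [0, 0, 20], "roll": 0, "grip": 80}, {"xyz": [0, 0, 9], "roll": 0, "grip": 60}, {"xyz": [0, 0, 0], "roll": 0, "grip": 20}, {"xyz": [0, 0, 0], "roll": 0, "grip": 20}]}}

```text
time_s: 10.17
position: [0.5928, 0.2011, 0.0243]
tcp_rot: [[1.0, 0.0, 0.0], [0.0, -1.0, 0.0], [0.0, -0.0, -1.0]]
force: [0.1, 1.3, 1.1]
opening: 0.778
grasp_force: 0.0
```

>>> {"fn": "move_arm", "kwargs": {"increments": [{"xyz": [0, 0, 0], "roll": 0, "grip": 20}, {"xyz": [0, 0, 0], "roll": 0, "grip": 20}, {"xyz": [0, 0, 0], "roll": 0, "grip": 20}, {"xyz": [0, 0, 0], "roll": 0, "grip": 20}, {"xyz": [0, 0, 0], "roll": 0, "grip": 20}]}}

```text
time_s: 10.58
position: [0.593, 0.2009, 0.0247]
tcp_rot: [[1.0, -0.0, 0.001], [-0.0, -1.0, 0.0], [0.001, -0.0, -1.0]]
force: [0.9, 0.3, -0.2]
opening: 0.399
grasp_force: 0.0
```

>>> {"fn": "move_arm", "kwargs": {"increments": [{"xyz": [0, 0, 0], "roll": 0, "grip": 20}, {"xyz": [0, 0, 0], "roll": 0, "grip": 20}, {"xyz": [0, 0, 0], "roll": 0, "grip": 20}]}}

```text
time_s: 10.83
position: [0.5929, 0.2008, 0.0245]
tcp_rot: [[1.0, -0.0, 0.001], [-0.0, -1.0, 0.0], [0.001, -0.0, -1.0]]
force: [-0.1, -0.6, 3.3]
opening: 0.337
grasp_force: 30.0
```

>>> {"fn": "move_arm", "kwargs": {"increments": [{"xyz": [0, 0, -35], "roll": 0, "grip": 20}, {"xyz": [0, 0, -40], "roll": 0, "grip": 20}, {"xyz": [-16, -27.7, 0], "roll": 0, "grip": 20}, {"xyz": [-16, -27.7, 0], "roll": 0, "grip": 20}, {"xyz": [-16, -27.7, 0], "roll": 0, "grip": 20}]}}

```text
time_s: 11.25
position: [0.5448, 0.2845, 0.1]
tcp_rot: [[1.0, -0.002, 0.002], [-0.002, -1.0, 0.001], [0.002, -0.001, -1.0]]
force: [0.6, -0.2, -0.5]
opening: 0.333
grasp_force: 30.0
```

>>> {"fn": "move_arm", "kwargs": {"increments": [{"xyz": [-16, -27.7, 0], "roll": 0, "grip": 20}, {"xyz": [0, 0, 0], "roll": 0, "grip": 20}, {"xyz": [0, 0, 0], "roll": 0, "grip": 20}, {"xyz": [0, 0, 30], "roll": 0, "grip": 20}, {"xyz": [0, 0, 0], "roll": 0, "grip": 20}]}}

```text
time_s: 11.67
position: [0.5267, 0.3098, 0.0655]
tcp_rot: [[1.0, -0.001, -0.006], [-0.001, -1.0, -0.003], [-0.006, 0.003, -1.0]]
force: [-0.7, -0.1, -1.0]
opening: 0.339
grasp_force: 30.0
```

>>> {"fn": "move_arm", "kwargs": {"increments": [{"xyz": [0, 0, 0], "roll": 0, "grip": 20}, {"xyz": [0, 0, 0], "roll": 0, "grip": 20}]}}

```text
time_s: 11.83
position: [0.5293, 0.3108, 0.0692]
tcp_rot: [[1.0, -0.002, -0.0], [-0.002, -1.0, -0.0], [-0.0, 0.0, -1.0]]
force: [-0.2, -0.8, 1.0]
opening: 0.337
grasp_force: 30.0
```

>>> {"fn": "move_arm", "kwargs": {"increments": [{"xyz": [0, 0, 22], "roll": 0, "grip": 20}, {"xyz": [0, 0, 14], "roll": 0, "grip": 20}, {"xyz": [0, 0, 0], "roll": 0, "grip": 20}, {"xyz": [0, 0, 2], "roll": 0, "grip": 20}, {"xyz": [0, 0, 0], "roll": 0, "grip": 20}]}}

```text
time_s: 12.25
position: [0.5297, 0.3116, 0.032]
tcp_rot: [[1.0, -0.001, 0.002], [-0.001, -1.0, 0.001], [0.002, -0.001, -1.0]]
force: [-0.5, -0.4, -0.3]
opening: 0.338
grasp_force: 30.0
```

>>> {"fn": "move_arm", "kwargs": {"increments": [{"xyz": [0, 0, 1], "roll": 0, "grip": 20}, {"xyz": [0, 0, 1], "roll": 0, "grip": 20}, {"xyz": [0, 0, 0], "roll": 0, "grip": 20}]}}

```text
time_s: 12.5
position: [0.5291, 0.3118, 0.0297]
tcp_rot: [[1.0, -0.0, 0.001], [-0.0, -1.0, 0.0], [0.001, -0.0, -1.0]]
force: [0.1, -0.2, -0.4]
opening: 0.334
grasp_force: 30.0
```

>>> {"fn": "move_arm", "kwargs": {"increments": [{"xyz": [0, 0, 1], "roll": 0, "grip": 20}, {"xyz": [0, 0, 0], "roll": 0, "grip": 20}]}}

```text
time_s: 12.67
position: [0.5291, 0.3119, 0.0295]
tcp_rot: [[1.0, 0.0, 0.001], [0.0, -1.0, 0.0], [0.001, -0.0, -1.0]]
force: [-0.6, -0.6, 7.1]
opening: 0.335
grasp_force: 30.0
```

>>> {"fn": "move_arm", "kwargs": {"increments": [{"xyz": [0, 0, 1], "roll": 0, "grip": 20}, {"xyz": [0, 0, 0], "roll": 0, "grip": 20}]}}

```text
time_s: 12.83
position: [0.5291, 0.3119, 0.0294]
tcp_rot: [[1.0, 0.0, 0.001], [0.0, -1.0, 0.0], [0.001, -0.0, -1.0]]
force: [-3.0, -1.1, 11.8]
opening: 0.337
grasp_force: 30.0
```

>>> {"fn": "move_arm", "kwargs": {"increments": [{"xyz": [0, 0, -1.5], "roll": 0, "grip": 52}, {"xyz": [0, 0, 0], "roll": 0, "grip": 52}, {"xyz": [0, 0, 0], "roll": 0, "grip": 52}, {"xyz": [0, 0, 0], "roll": 0, "grip": 52}, {"xyz": [0, 0, 0], "roll": 0, "grip": 52}]}}

```text
time_s: 13.25
position: [0.5285, 0.3116, 0.0282]
tcp_rot: [[1.0, -0.0, -0.001], [-0.0, -1.0, -0.0], [-0.001, 0.0, -1.0]]
force: [0.7, -0.6, 0.5]
opening: 0.51
grasp_force: 0.0
```

>>> {"fn": "move_arm", "kwargs": {"increments": [{"xyz": [0, 0, -10], "roll": 0, "grip": 52}, {"xyz": [0, 0, -35], "roll": 0, "grip": 52}, {"xyz": [0, 0, -40], "roll": 0, "grip": 52}, {"xyz": [-15.9, 30.1, 0], "roll": 0, "grip": 60}, {"xyz": [-15.9, 30.1, 0], "roll": 0, "grip": 60}]}}

```text
time_s: 13.67
position: [0.5001, 0.2528, 0.1171]
tcp_rot: [[1.0, 0.003, 0.01], [0.003, -1.0, 0.003], [0.01, -0.003, -1.0]]
force: [0.2, -1.0, -0.8]
opening: 0.576
grasp_force: 0.0
```

>>> {"fn": "move_arm", "kwargs": {"increments": [{"xyz": [-15.9, 30.1, 0], "roll": 0, "grip": 65}, {"xyz": [-15.9, 30.1, 0], "roll": 0, "grip": 65}, {"xyz": [-15.9, 30.1, 0], "roll": 0, "grip": 65}, {"xyz": [0, 0, 30], "roll": 0, "grip": 65}, {"xyz": [0, 0, 30], "roll": 0, "grip": 65}]}}

```text
time_s: 14.08
position: [0.4503, 0.1599, 0.0553]
tcp_rot: [[1.0, -0.003, 0.005], [-0.003, -1.0, 0.001], [0.005, -0.001, -1.0]]
force: [0.7, 0.8, -0.0]
opening: 0.649
grasp_force: 0.0
```

>>> {"fn": "move_arm", "kwargs": {"increments": [{"xyz": [0, 0, 20], "roll": 0, "grip": 65}, {"xyz": [0, 0, 0], "roll": 0, "grip": 65}, {"xyz": [0, 0, 0], "roll": 0, "grip": 65}, {"xyz": [0, 0, 0], "roll": 0, "grip": 65}]}}

```text
time_s: 14.42
position: [0.4499, 0.1614, 0.0345]
tcp_rot: [[1.0, 0.0, 0.002], [0.0, -1.0, 0.0], [0.002, -0.0, -1.0]]
force: [0.2, 0.3, 0.1]
opening: 0.649
grasp_force: 0.0
```

Run:
```python
from h import *
s=bot.read_state();print(s['position'],s['opening'],s['force'])
for n in('side','top'):
  p,d=bot.capture(n)
  for l,z in(('spool_big',.06),('spool_small',.048)):
   for r in bot.trace(l,n):
    c=cloud(n,r['mask'],d)
    if len(c):
     t=c[c[:,2]>z];print(n,l,r['conf'],len(c),np.percentile(c[:,2],[1,5,50,95]),t.mean(0) if len(t) else '')
```

```text
[0.44993219 0.16141387 0.03445204] 0.6491577080966561 [0.19264695 0.32845754 0.14685423]
side spool_big 0.63 794 [0.00388845 0.00767531 0.06608217 0.06918635] [0.49642221 0.37381856 0.06742023]
side spool_small 0.9 327 [0.00646177 0.01107837 0.05148927 0.05509279] [0.52798174 0.31387548 0.05339347]
side spool_small 0.72 961 [0.00715138 0.01209969 0.05894951 0.06943162] [0.73593393 0.22490132 0.0659493 ]
top spool_big 0.61 405 [0.00634035 0.0128554  0.06735718 0.07092103] [0.49746062 0.37255535 0.0684463 ]
top spool_small 0.57 161 [0.00931024 0.01392438 0.05344039 0.0569704 ] [0.52767767 0.31079284 0.05453221]
```

Both spools stand in their bays with tops at 0.068 and 0.054 m. Next is button a.

>>> {"fn": "move_arm", "kwargs": {"increments": [{"xyz": [0, 0, 20], "roll": 0, "grip": 65}, {"xyz": [0, 0, 8], "roll": 0, "grip": 65}, {"xyz": [0, 0, 3], "roll": 0, "grip": 65}, {"xyz": [0, 0, 0], "roll": 0, "grip": 65}]}}

```text
time_s: 15.05
position: [0.4485, 0.1611, 0.002]
tcp_rot: [[1.0, -0.0, -0.002], [-0.0, -1.0, -0.0], [-0.002, 0.0, -1.0]]
force: [0.7, 0.4, -0.5]
opening: 0.653
grasp_force: 0.0
```

>>> {"fn": "move_arm", "kwargs": {"increments": [{"xyz": [0, 0, 0], "roll": 0, "grip": 30}, {"xyz": [0, 0, 0], "roll": 0, "grip": 30}, {"xyz": [0, 0, 0], "roll": 0, "grip": 30}, {"xyz": [0, 0, 0], "roll": 0, "grip": 30}, {"xyz": [0, 0, 0], "roll": 0, "grip": 30}]}}

```text
time_s: 15.47
position: [0.4494, 0.1612, 0.003]
tcp_rot: [[1.0, -0.0, 0.001], [-0.0, -1.0, 0.0], [0.001, -0.0, -1.0]]
force: [-0.7, -0.8, 1.6]
opening: 0.423
grasp_force: 30.0
```

>>> {"fn": "move_arm", "kwargs": {"increments": [{"xyz": [0, 0, 0], "roll": 0, "grip": 30}, {"xyz": [0, 0, 0], "roll": 0, "grip": 30}]}}

```text
time_s: 15.63
position: [0.4494, 0.1612, 0.0029]
tcp_rot: [[1.0, -0.0, 0.001], [-0.0, -1.0, 0.0], [0.001, -0.0, -1.0]]
force: [-0.1, 0.0, 3.6]
opening: 0.418
grasp_force: 30.0
```

>>> {"fn": "move_arm", "kwargs": {"increments": [{"xyz": [0, 0, -25], "roll": 0, "grip": 30}, {"xyz": [0, 0, -35], "roll": 0, "grip": 30}, {"xyz": [32.2, 20.1, 0], "roll": 0, "grip": 30}, {"xyz": [32.2, 20.1, 0], "roll": 0, "grip": 30}, {"xyz": [32.2, 20.1, 0], "roll": 0, "grip": 30}]}}

```text
time_s: 16.05
position: [0.5467, 0.1006, 0.0637]
tcp_rot: [[1.0, 0.001, 0.001], [0.001, -1.0, 0.0], [0.001, -0.0, -1.0]]
force: [0.9, 0.1, -0.2]
opening: 0.42
grasp_force: 30.0
```

>>> {"fn": "move_arm", "kwargs": {"increments": [{"xyz": [32.2, 20.1, 0], "roll": 0, "grip": 30}, {"xyz": [32.2, 20.1, 0], "roll": 0, "grip": 30}, {"xyz": [32.2, 20.1, 0], "roll": 0, "grip": 30}, {"xyz": [32.2, 20.1, 0], "roll": 0, "grip": 30}, {"xyz": [0, 0, 0], "roll": 0, "grip": 30}]}}

```text
time_s: 16.47
position: [0.6827, 0.0152, 0.0633]
tcp_rot: [[1.0, -0.004, 0.012], [-0.004, -1.0, -0.003], [0.012, 0.003, -1.0]]
force: [0.5, -0.6, 0.2]
opening: 0.418
grasp_force: 30.0
```

>>> {"fn": "move_arm", "kwargs": {"increments": [{"xyz": [0, 0, 0], "roll": 0, "grip": 30}, {"xyz": [0, 0, 0], "roll": 0, "grip": 30}, {"xyz": [0, 0, 30], "roll": 0, "grip": 30}, {"xyz": [0, 0, 0], "roll": 0, "grip": 30}, {"xyz": [0, 0, 0], "roll": 0, "grip": 30}]}}

```text
time_s: 16.88
position: [0.6709, 0.0219, 0.0308]
tcp_rot: [[1.0, 0.001, -0.007], [0.001, -1.0, 0.001], [-0.007, -0.001, -1.0]]
force: [-0.5, 0.9, -0.6]
opening: 0.423
grasp_force: 30.0
```

Run:
```python
from h import *
s=bot.read_state();print(s['position'],s['opening'],s['force'])
n='side';p,d=bot.capture(n)
for r in bot.trace('button_a',n):
    c=cloud(n,r['mask'],d)
    if len(c):print(r['conf'],len(c),np.percentile(c[:,2],[1,5,50,95]),c.mean(0))
cv2.imwrite('pics/s3.png',cv2.resize(p[130:270,170:330,::-1],None,fx=4,fy=4))
```

```text
[0.67091111 0.02189775 0.0307866 ] 0.4229820897976883 [-0.50987272  0.89359313 -0.59638709]
0.6 105 [-0.00219887 -0.00031466  0.00595227  0.00871353] [ 0.59864655 -0.19999239  0.00540153]
```

View pics/s3.png

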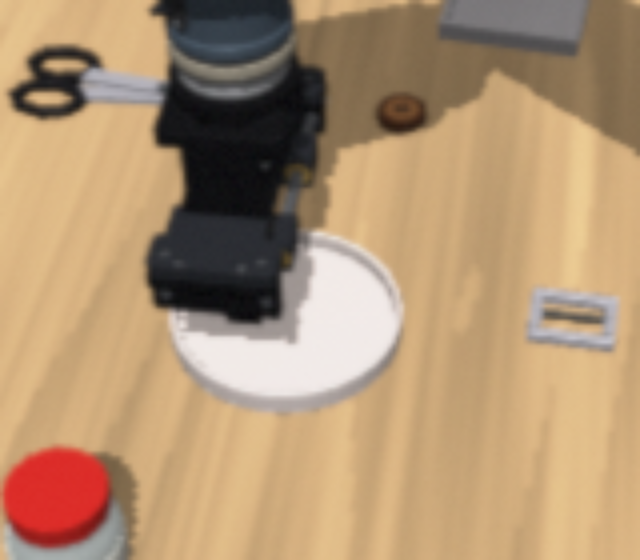

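The picture shows the gripper over the dish's far half, around (220,290) in the crop, clear of the rim, jar and shears. I go down slowly.

>>> {"fn": "move_arm", "kwargs": {"increments": [{"xyz": [0, 0, 15], "roll": 0, "grip": 30}, {"xyz": [0, 0, 7], "roll": 0, "grip": 30}, {"xyz": [0, 0, 0], "roll": 0, "grip": 30}, {"xyz": [0, 0, 0], "roll": 0, "grip": 30}]}}

```text
time_s: 17.32
position: [0.6738, 0.0206, 0.0098]
tcp_rot: [[1.0, -0.0, -0.002], [-0.0, -1.0, 0.0], [-0.002, -0.0, -1.0]]
force: [1.1, -0.8, 0.3]
opening: 0.424
grasp_force: 30.0
```

>>> {"fn": "move_arm", "kwargs": {"increments": [{"xyz": [0, 0, 1], "roll": 0, "grip": 30}, {"xyz": [0, 0, 1], "roll": 0, "grip": 30}, {"xyz": [0, 0, 0], "roll": 0, "grip": 30}]}}

```text
time_s: 17.57
position: [0.6747, 0.0204, 0.0087]
tcp_rot: [[1.0, -0.0, 0.0], [-0.0, -1.0, -0.0], [0.0, 0.0, -1.0]]
force: [0.0, 0.2, -1.0]
opening: 0.419
grasp_force: 30.0
```

>>> {"fn": "move_arm", "kwargs": {"increments": [{"xyz": [0, 0, 1], "roll": 0, "grip": 30}, {"xyz": [0, 0, 0], "roll": 0, "grip": 30}]}}

```text
time_s: 17.73
position: [0.6749, 0.0204, 0.008]
tcp_rot: [[1.0, -0.0, 0.001], [-0.0, -1.0, -0.0], [0.001, 0.0, -1.0]]
force: [0.1, 0.2, 1.4]
opening: 0.417
grasp_force: 30.0
```

>>> {"fn": "move_arm", "kwargs": {"increments": [{"xyz": [0, 0, 0.5], "roll": 0, "grip": 30}, {"xyz": [0, 0, 0], "roll": 0, "grip": 65}, {"xyz": [0, 0, 0], "roll": 0, "grip": 65}, {"xyz": [0, 0, 0], "roll": 0, "grip": 65}, {"xyz": [0, 0, 0], "roll": 0, "grip": 65}]}}

```text
time_s: 18.15
position: [0.6743, 0.0205, 0.0068]
tcp_rot: [[1.0, -0.0, -0.0], [-0.0, -1.0, 0.0], [-0.0, -0.0, -1.0]]
force: [-0.7, 0.0, 0.0]
opening: 0.613
grasp_force: 0.0
```

>>> {"fn": "move_arm", "kwargs": {"increments": [{"xyz": [0, 0, -10], "roll": 0, "grip": 65}, {"xyz": [0, 0, -30], "roll": 0, "grip": 65}, {"xyz": [0, 0, -30], "roll": 0, "grip": 65}, {"xyz": [-12.7, 37.1, 0], "roll": 0, "grip": 65}, {"xyz": [-12.7, 37.1, 0], "roll": 0, "grip": 65}]}}

```text
time_s: 18.57
position: [0.6517, -0.0529, 0.0805]
tcp_rot: [[1.0, 0.005, 0.007], [0.005, -1.0, -0.002], [0.007, 0.002, -1.0]]
force: [0.3, -0.9, -0.7]
opening: 0.648
grasp_force: 0.0
```

>>> {"fn": "move_arm", "kwargs": {"increments": [{"xyz": [-12.7, 37.1, 0], "roll": 0, "grip": 65}, {"xyz": [-12.7, 37.1, 0], "roll": 0, "grip": 65}, {"xyz": [-12.7, 37.1, 0], "roll": 0, "grip": 65}, {"xyz": [-12.7, 37.1, 0], "roll": 0, "grip": 65}, {"xyz": [0, 0, 0], "roll": 0, "grip": 65}]}}

```text
time_s: 18.98
position: [0.5969, -0.2097, 0.078]
tcp_rot: [[1.0, -0.007, 0.001], [-0.007, -1.0, -0.004], [0.001, 0.004, -1.0]]
force: [-0.6, 0.4, 0.2]
opening: 0.653
grasp_force: 0.0
```

>>> {"fn": "move_arm", "kwargs": {"increments": [{"xyz": [0, 0, 35], "roll": 0, "grip": 65}, {"xyz": [0, 0, 0], "roll": 0, "grip": 65}, {"xyz": [0, 0, 0], "roll": 0, "grip": 65}, {"xyz": [0, 0, 0], "roll": 0, "grip": 65}]}}

```text
time_s: 19.32
position: [0.5985, -0.2014, 0.0427]
tcp_rot: [[1.0, 0.001, -0.0], [0.001, -1.0, 0.0], [-0.0, -0.0, -1.0]]
force: [0.8, -0.6, 0.1]
opening: 0.651
grasp_force: 0.0
```

Run:
```python
from h import *
s=bot.read_state();print(s['position'],s['opening'],s['force'])
for n in('side','top'):
  p,d=bot.capture(n)
  for r in bot.trace('button_a',n):
    c=cloud(n,r['mask'],d)
    if len(c):print(n,r['conf'],len(c),np.percentile(c[:,2],[1,5,50,95]),c.mean(0))
```

```text
[ 0.59853743 -0.20142599  0.04265948] 0.6505192413634362 [ 0.82074761 -0.55231354  0.13403873]
side 0.73 162 [0.000887   0.00241814 0.01155691 0.01423793] [0.67506179 0.02361941 0.01039903]
side 0.58 54 [0.00140381 0.00308029 0.00622246 0.00977547] [ 0.59913797 -0.19467802  0.00634093]
top 0.6 902 [-0.00343322 -0.00113163  0.00763633  0.01135841] [ 0.80866605 -0.20437657  0.00831645]
```

Button a lies in the dish at (0.675, 0.022). Now I pick button b.

>>> {"fn": "move_arm", "kwargs": {"increments": [{"xyz": [0.5, 0.5, 25], "roll": 0, "grip": 65}, {"xyz": [0, 0, 11], "roll": 0, "grip": 65}, {"xyz": [0, 0, 4], "roll": 0, "grip": 65}, {"xyz": [0, 0, 0], "roll": 0, "grip": 65}, {"xyz": [0, 0, 0], "roll": 0, "grip": 65}]}}

```text
time_s: 19.93
position: [0.5989, -0.2025, 0.0023]
tcp_rot: [[1.0, 0.0, 0.0], [0.0, -1.0, -0.0], [0.0, 0.0, -1.0]]
force: [-0.5, -0.4, -0.1]
opening: 0.652
grasp_force: 0.0
```

>>> {"fn": "move_arm", "kwargs": {"increments": [{"xyz": [0, 0, 0], "roll": 0, "grip": 30}, {"xyz": [0, 0, 0], "roll": 0, "grip": 30}, {"xyz": [0, 0, 0], "roll": 0, "grip": 30}, {"xyz": [0, 0, 0], "roll": 0, "grip": 30}, {"xyz": [0, 0, 0], "roll": 0, "grip": 30}]}}

```text
time_s: 20.35
position: [0.599, -0.2028, 0.0025]
tcp_rot: [[1.0, -0.0, 0.001], [-0.0, -1.0, -0.0], [0.001, 0.0, -1.0]]
force: [-0.5, 0.1, 1.1]
opening: 0.424
grasp_force: 30.0
```

>>> {"fn": "move_arm", "kwargs": {"increments": [{"xyz": [0, 0, 0], "roll": 0, "grip": 30}, {"xyz": [0, 0, 0], "roll": 0, "grip": 30}]}}

```text
time_s: 20.52
position: [0.599, -0.2028, 0.0025]
tcp_rot: [[1.0, -0.0, 0.001], [-0.0, -1.0, -0.0], [0.001, 0.0, -1.0]]
force: [0.0, -0.6, 3.3]
opening: 0.418
grasp_force: 30.0
```

>>> {"fn": "move_arm", "kwargs": {"increments": [{"xyz": [0, 0, -25], "roll": 0, "grip": 30}, {"xyz": [0, 0, -30], "roll": 0, "grip": 30}, {"xyz": [4, -37.2, 0], "roll": 0, "grip": 30}, {"xyz": [4, -37.2, 0], "roll": 0, "grip": 30}, {"xyz": [4, -37.2, 0], "roll": 0, "grip": 30}]}}

```text
time_s: 20.93
position: [0.6111, -0.0907, 0.0577]
tcp_rot: [[1.0, -0.003, 0.001], [-0.003, -1.0, -0.0], [0.001, 0.0, -1.0]]
force: [0.5, -0.1, 0.0]
opening: 0.42
grasp_force: 30.0
```

>>> {"fn": "move_arm", "kwargs": {"increments": [{"xyz": [4, -37.2, 0], "roll": 0, "grip": 30}, {"xyz": [4, -37.2, 0], "roll": 0, "grip": 30}, {"xyz": [4, -37.2, 0], "roll": 0, "grip": 30}, {"xyz": [0, 0, 0], "roll": 0, "grip": 30}, {"xyz": [0, 0, 0], "roll": 0, "grip": 30}]}}

```text
time_s: 21.35
position: [0.6224, 0.023, 0.0568]
tcp_rot: [[1.0, 0.004, -0.001], [0.004, -1.0, -0.0], [-0.001, 0.0, -1.0]]
force: [0.1, -1.5, -0.6]
opening: 0.419
grasp_force: 30.0
```

>>> {"fn": "move_arm", "kwargs": {"increments": [{"xyz": [0, 0, 0], "roll": 0, "grip": 30}, {"xyz": [0, 0, 30], "roll": 0, "grip": 30}, {"xyz": [0, 0, 0], "roll": 0, "grip": 30}, {"xyz": [0, 0, 0], "roll": 0, "grip": 30}, {"xyz": [0, 0, 0], "roll": 0, "grip": 30}]}}

```text
time_s: 21.77
position: [0.6228, 0.0192, 0.0273]
tcp_rot: [[1.0, -0.002, -0.0], [-0.002, -1.0, -0.0], [-0.0, 0.0, -1.0]]
force: [-0.5, -0.3, -0.3]
opening: 0.416
grasp_force: 30.0
```

>>> {"fn": "move_arm", "kwargs": {"increments": [{"xyz": [0, 0, 12], "roll": 0, "grip": 30}, {"xyz": [0, 0, 5], "roll": 0, "grip": 30}, {"xyz": [0, 0, 0], "roll": 0, "grip": 30}, {"xyz": [0, 0, 0], "roll": 0, "grip": 30}, {"xyz": [0, 0, 0], "roll": 0, "grip": 30}]}}

```text
time_s: 22.18
position: [0.6229, 0.0206, 0.0102]
tcp_rot: [[1.0, -0.0, 0.0], [-0.0, -1.0, -0.0], [0.0, 0.0, -1.0]]
force: [0.4, -0.5, 0.2]
opening: 0.423
grasp_force: 30.0
```

>>> {"fn": "move_arm", "kwargs": {"increments": [{"xyz": [0, 0, 1], "roll": 0, "grip": 30}, {"xyz": [0, 0, 1], "roll": 0, "grip": 30}, {"xyz": [0, 0, 0], "roll": 0, "grip": 30}]}}

```text
time_s: 22.43
position: [0.6228, 0.0206, 0.0081]
tcp_rot: [[1.0, -0.0, 0.0], [-0.0, -1.0, -0.0], [0.0, 0.0, -1.0]]
force: [0.0, -1.0, -1.2]
opening: 0.42
grasp_force: 30.0
```

>>> {"fn": "move_arm", "kwargs": {"increments": [{"xyz": [0, 0, 0.8], "roll": 0, "grip": 30}, {"xyz": [0, 0, 0], "roll": 0, "grip": 30}]}}

```text
time_s: 22.6
position: [0.623, 0.0206, 0.0075]
tcp_rot: [[1.0, -0.0, 0.0], [-0.0, -1.0, -0.0], [0.0, 0.0, -1.0]]
force: [0.6, -0.4, 1.5]
opening: 0.42
grasp_force: 30.0
```

>>> {"fn": "move_arm", "kwargs": {"increments": [{"xyz": [0, 0, 0], "roll": 0, "grip": 65}, {"xyz": [0, 0, 0], "roll": 0, "grip": 65}, {"xyz": [0, 0, 0], "roll": 0, "grip": 65}, {"xyz": [0, 0, 0], "roll": 0, "grip": 65}, {"xyz": [0, 0, 0], "roll": 0, "grip": 65}]}}

```text
time_s: 23.02
position: [0.6228, 0.0206, 0.0072]
tcp_rot: [[1.0, -0.0, -0.0], [-0.0, -1.0, -0.0], [-0.0, 0.0, -1.0]]
force: [-1.4, -0.8, 0.8]
opening: 0.637
grasp_force: 0.0
```

>>> {"fn": "move_arm", "kwargs": {"increments": [{"xyz": [0, 0, -10], "roll": 0, "grip": 65}, {"xyz": [0, 0, -25], "roll": 0, "grip": 65}, {"xyz": [0, 0, -25], "roll": 0, "grip": 65}, {"xyz": [-39.4, 7, 0], "roll": 0, "grip": 75}, {"xyz": [-39.4, 7, 0], "roll": 0, "grip": 75}]}}

```text
time_s: 23.43
position: [0.5477, 0.0059, 0.07]
tcp_rot: [[1.0, 0.001, 0.01], [0.001, -1.0, -0.002], [0.01, 0.002, -1.0]]
force: [-0.8, 0.4, -1.6]
opening: 0.716
grasp_force: 0.0
```

>>> {"fn": "move_arm", "kwargs": {"increments": [{"xyz": [-39.4, 7, 0], "roll": 0, "grip": 75}, {"xyz": [-39.4, 7, 0], "roll": 0, "grip": 75}, {"xyz": [0, 0, 15], "roll": 0, "grip": 75}, {"xyz": [0, 0, 15], "roll": 0, "grip": 75}, {"xyz": [0, 0, 0], "roll": 0, "grip": 75}]}}

```text
time_s: 23.85
position: [0.4639, -0.0074, 0.0365]
tcp_rot: [[1.0, -0.001, -0.002], [-0.001, -1.0, 0.001], [-0.002, -0.001, -1.0]]
force: [0.7, 0.0, -0.3]
opening: 0.747
grasp_force: 0.0
```

>>> {"fn": "move_arm", "kwargs": {"increments": [{"xyz": [0, 0, 0], "roll": 0, "grip": 75}, {"xyz": [0, 0, 0], "roll": 0, "grip": 75}, {"xyz": [0, 0, 0], "roll": 0, "grip": 75}]}}

```text
time_s: 24.1
position: [0.4663, -0.0075, 0.038]
tcp_rot: [[1.0, 0.0, 0.002], [0.0, -1.0, -0.0], [0.002, 0.0, -1.0]]
force: [0.5, 0.1, 0.1]
opening: 0.75
grasp_force: 0.0
```

Run:
```python
from h import *
s=bot.read_state();print(s['position'],s['opening'],s['force'])
for n in('side','top'):
  p,d=bot.capture(n)
  for l in('button_a','buckle'):
   for r in bot.trace(l,n):
    c=cloud(n,r['mask'],d)
    if len(c):print(n,l,r['conf'],len(c),np.percentile(c[:,2],[1,5,50,95]),c.mean(0))
```

```text
[ 0.46630689 -0.00752089  0.0379925 ] 0.7496354684688551 [0.51386145 0.13588981 0.09116695]
side button_a 0.6 142 [0.00509534 0.0065998  0.01174795 0.01418723] [0.62270869 0.02431088 0.01141964]
side button_a 0.43 148 [0.00271473 0.00478034 0.01153496 0.01368993] [0.67379478 0.02365709 0.0108861 ]
side buckle 0.72 119 [-0.00299878 -0.00157939  0.00488759  0.00790372] [0.46032355 0.0037248  0.00432623]
side buckle 0.25 313 [0.00582213 0.01062262 0.05097604 0.05495588] [0.52693639 0.31804341 0.04090167]
top button_a 0.51 162 [0.00445657 0.0097955  0.01358922 0.01644301] [0.67463179 0.02209229 0.01335397]
top button_a 0.49 177 [0.00339806 0.00591554 0.01362684 0.01695353] [0.62442717 0.02109826 0.01310003]
```

Both buttons lie flat in the dish, 51 mm apart. Now I pick the buckle.

>>> {"fn": "move_arm", "kwargs": {"increments": [{"xyz": [0, 0, 22], "roll": 0, "grip": 75}, {"xyz": [0, 0, 9], "roll": 0, "grip": 75}, {"xyz": [0, 0, 4.5], "roll": 0, "grip": 75}, {"xyz": [0, 0, 0], "roll": 0, "grip": 75}, {"xyz": [0, 0, 0], "roll": 0, "grip": 75}]}}

```text
time_s: 24.82
position: [0.465, -0.0073, 0.0016]
tcp_rot: [[1.0, -0.0, -0.001], [-0.0, -1.0, 0.0], [-0.001, -0.0, -1.0]]
force: [0.4, -0.1, 0.0]
opening: 0.753
grasp_force: 0.0
```

>>> {"fn": "move_arm", "kwargs": {"increments": [{"xyz": [0, 0, 0], "roll": 0, "grip": 38}, {"xyz": [0, 0, 0], "roll": 0, "grip": 38}, {"xyz": [0, 0, 0], "roll": 0, "grip": 38}, {"xyz": [0, 0, 0], "roll": 0, "grip": 38}, {"xyz": [0, 0, 0], "roll": 0, "grip": 38}]}}

```text
time_s: 25.23
position: [0.4654, -0.0075, 0.002]
tcp_rot: [[1.0, -0.0, 0.001], [-0.0, -1.0, -0.0], [0.001, 0.0, -1.0]]
force: [0.2, -0.0, 2.0]
opening: 0.501
grasp_force: 29.9
```

>>> {"fn": "move_arm", "kwargs": {"increments": [{"xyz": [0, 0, 0], "roll": 0, "grip": 38}, {"xyz": [0, 0, 0], "roll": 0, "grip": 38}]}}

```text
time_s: 25.4
position: [0.4654, -0.0075, 0.002]
tcp_rot: [[1.0, -0.0, 0.001], [-0.0, -1.0, -0.0], [0.001, 0.0, -1.0]]
force: [-0.2, -0.4, 3.3]
opening: 0.499
grasp_force: 29.8
```

>>> {"fn": "move_arm", "kwargs": {"increments": [{"xyz": [0, 0, -25], "roll": 0, "grip": 38}, {"xyz": [0, 0, -30], "roll": 0, "grip": 38}, {"xyz": [6.2, 39.7, 0], "roll": 0, "grip": 38}, {"xyz": [6.2, 39.7, 0], "roll": 0, "grip": 38}, {"xyz": [6.2, 39.7, 0], "roll": 0, "grip": 38}]}}

```text
time_s: 25.82
position: [0.4841, -0.1272, 0.0575]
tcp_rot: [[1.0, 0.002, 0.001], [0.002, -1.0, -0.0], [0.001, 0.0, -1.0]]
force: [0.6, 0.6, -1.8]
opening: 0.499
grasp_force: 29.9
```

>>> {"fn": "move_arm", "kwargs": {"increments": [{"xyz": [6.2, 39.7, 0], "roll": 0, "grip": 38}, {"xyz": [6.2, 39.7, 0], "roll": 0, "grip": 38}, {"xyz": [6.2, 39.7, 0], "roll": 0, "grip": 38}, {"xyz": [6.2, 39.7, 0], "roll": 0, "grip": 38}, {"xyz": [6.2, 39.7, 0], "roll": 0, "grip": 38}]}}

```text
time_s: 26.23
position: [0.5143, -0.3267, 0.0565]
tcp_rot: [[1.0, -0.001, -0.001], [-0.001, -1.0, 0.001], [-0.001, -0.001, -1.0]]
force: [0.9, -0.1, -0.1]
opening: 0.498
grasp_force: 29.9
```

>>> {"fn": "move_arm", "kwargs": {"increments": [{"xyz": [6.2, 39.7, 0], "roll": 0, "grip": 38}, {"xyz": [0, 0, 0], "roll": 0, "grip": 38}, {"xyz": [0, 0, 0], "roll": 0, "grip": 38}, {"xyz": [0, 0, 25], "roll": 0, "grip": 38}, {"xyz": [0, 0, 0], "roll": 0, "grip": 38}]}}

```text
time_s: 26.65
position: [0.5181, -0.361, 0.0282]
tcp_rot: [[1.0, 0.0, -0.007], [0.0, -1.0, 0.007], [-0.007, -0.007, -1.0]]
force: [-1.1, 1.2, -1.2]
opening: 0.502
grasp_force: 29.9
```

>>> {"fn": "move_arm", "kwargs": {"increments": [{"xyz": [0, 0, 14], "roll": 0, "grip": 38}, {"xyz": [0, 0, 7], "roll": 0, "grip": 38}, {"xyz": [0, 0, 0], "roll": 0, "grip": 38}, {"xyz": [0, 0, 0], "roll": 0, "grip": 38}]}}

```text
time_s: 26.98
position: [0.5208, -0.3638, 0.0104]
tcp_rot: [[1.0, 0.001, -0.001], [0.001, -1.0, 0.001], [-0.001, -0.001, -1.0]]
force: [-0.1, 0.6, -0.1]
opening: 0.501
grasp_force: 29.9
```

>>> {"fn": "move_arm", "kwargs": {"increments": [{"xyz": [0, 0, 1], "roll": 0, "grip": 38}, {"xyz": [0, 0, 1], "roll": 0, "grip": 38}, {"xyz": [0, 0, 1], "roll": 0, "grip": 38}, {"xyz": [0, 0, 0], "roll": 0, "grip": 38}]}}

```text
time_s: 27.32
position: [0.5211, -0.3648, 0.008]
tcp_rot: [[1.0, -0.0, 0.0], [-0.0, -1.0, -0.0], [0.0, 0.0, -1.0]]
force: [0.3, 0.1, 0.3]
opening: 0.497
grasp_force: 29.9
```

>>> {"fn": "move_arm", "kwargs": {"increments": [{"xyz": [0, 0, 0.8], "roll": 0, "grip": 38}, {"xyz": [0, 0, 0], "roll": 0, "grip": 38}]}}

```text
time_s: 27.48
position: [0.521, -0.3649, 0.0071]
tcp_rot: [[1.0, -0.0, 0.0], [-0.0, -1.0, -0.0], [0.0, 0.0, -1.0]]
force: [0.1, 0.1, -0.2]
opening: 0.496
grasp_force: 29.9
```

>>> {"fn": "move_arm", "kwargs": {"increments": [{"xyz": [0, 0, 0.6], "roll": 0, "grip": 38}, {"xyz": [0, 0, 0], "roll": 0, "grip": 70}, {"xyz": [0, 0, 0], "roll": 0, "grip": 70}, {"xyz": [0, 0, 0], "roll": 0, "grip": 70}, {"xyz": [0, 0, 0], "roll": 0, "grip": 70}]}}

```text
time_s: 27.9
position: [0.5209, -0.3647, 0.0062]
tcp_rot: [[1.0, -0.0, -0.0], [-0.0, -1.0, 0.0], [-0.0, -0.0, -1.0]]
force: [0.1, 0.1, -0.1]
opening: 0.673
grasp_force: 0.0
```

>>> {"fn": "move_arm", "kwargs": {"increments": [{"xyz": [0, 0, -10], "roll": 0, "grip": 70}, {"xyz": [0, 0, -40], "roll": 0, "grip": 70}, {"xyz": [0, 0, -40], "roll": 0, "grip": 70}, {"xyz": [0, 0, -40], "roll": 0, "grip": 70}, {"xyz": [-30, 0, 0], "roll": 0, "grip": 70}]}}

```text
time_s: 28.32
position: [0.4998, -0.3703, 0.1461]
tcp_rot: [[1.0, 0.002, 0.018], [0.003, -1.0, -0.017], [0.018, 0.017, -1.0]]
force: [0.9, -2.0, 0.2]
opening: 0.699
grasp_force: 0.0
```

>>> {"fn": "move_arm", "kwargs": {"increments": [{"xyz": [-40, 0, 0], "roll": 0, "grip": 70}, {"xyz": [-30, 30, 0], "roll": 0, "grip": 70}, {"xyz": [-30, 30, 0], "roll": 0, "grip": 70}, {"xyz": [0, 40, 0], "roll": 0, "grip": 70}, {"xyz": [0, 0, 0], "roll": 0, "grip": 70}]}}

```text
time_s: 28.73
position: [0.3911, -0.4724, 0.1382]
tcp_rot: [[1.0, -0.006, 0.004], [-0.006, -1.0, -0.01], [0.004, 0.01, -1.0]]
force: [1.3, -2.3, 0.8]
opening: 0.702
grasp_force: 0.0
```

Run:
```python
from h import *
s=bot.read_state();print(s['time_s'],s['position'])
for n in('side','top'):
  p,d=bot.capture(n);cv2.imwrite(f'pics/{n}9.png',p[:,:,::-1])
  for l in['buckle','button_a','spool_big','spool_small','glue_jar','shears','tray']:
   for r in bot.trace(l,n)[:2]:
    c=cloud(n,r['mask'],d)
    if len(c):print(n,l,round(r['conf'],2),len(c),np.percentile(c[:,2],[5,95]).round(4),c.mean(0).round(4))
```

```text
28.7333 [ 0.3910804 -0.4724157  0.1382109]
side buckle 0.42 144 [0.0023 0.0122] [ 0.5183 -0.3621  0.0084]
side button_a 0.64 354 [0.0063 0.0547] [0.5277 0.3178 0.039 ]
side button_a 0.48 159 [0.0027 0.0136] [0.6748 0.0225 0.0103]
side spool_big 0.7 768 [0.0096 0.0689] [0.4967 0.3796 0.0529]
side spool_small 0.54 346 [0.0062 0.0547] [0.5277 0.3181 0.0387]
side glue_jar 0.75 970 [0.0123 0.0694] [0.733  0.2323 0.0501]
side shears 0.74 572 [-0.003   0.0084] [ 0.8015 -0.2021  0.004 ]
side tray 0.93 724 [0.0001 0.0135] [ 0.5211 -0.365   0.0053]
top buckle 0.59 308 [0.0036 0.0149] [ 0.5227 -0.3633  0.0109]
top button_a 0.64 130 [0.0114 0.0169] [0.6746 0.0221 0.0141]
top button_a 0.59 157 [0.011  0.0164] [0.6231 0.0226 0.0137]
top spool_big 0.85 429 [0.0086 0.0706] [0.4962 0.367  0.0544]
top spool_small 0.53 169 [0.009  0.0567] [0.5268 0.3077 0.0439]
top spool_small 0.16 164 [0.0108 0.0164] [0.6234 0.0222 0.0135]
top glue_jar 0.69 2000 [0.0016 0.0156] [ 0.5225 -0.3658  0.0065]
top glue_jar 0.64 1275 [0.0013 0.0217] [0.5084 0.3374 0.011 ]
top shears 0.58 758 [0.0019 0.0111] [ 0.7801 -0.2018  0.0071]
top tray 0.75 2127 [0.0015 0.0155] [ 0.5224 -0.3664  0.0066]
top tray 0.16 399 [0.0128 0.0706] [0.4963 0.3663 0.0555]
```

View pics/top9.png

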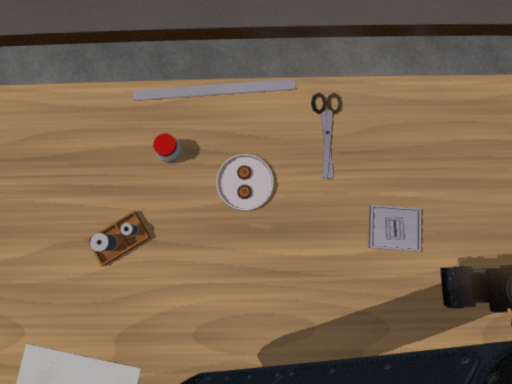

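View pics/side9.png

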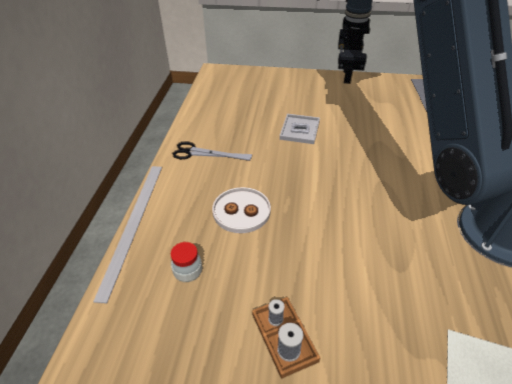

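Both pictures show everything in place:
- **Spools:** both are upright in their bays, at (100,242) and (127,229) in the top view.
- **Buttons:** they lie side by side in the dish, at (244,172) and (244,191).
- **Buckle:** it is flat in the tray, at (396,229).
- **Bystanders:** the jar and shears have not moved, and the arm is clear of everything.

```bash
python3 -c "
from rig import bot
print(bot.hand_in())"
```

```text
the job is handed in; nothing more can be done
None
```

The job is handed in at about 29 s of the 128 s allowed, though the hand-in gave no verdict: by the last pictures both spools stand in their bays, the buttons lie flat about 51 mm apart in the dish, the buckle is flat in the tray, and the jar and shears are undisturbed.

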